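Clamp the glued compost tamper

TASK

The split board of the wooden compost tamper has just been glued: stand the tamper knob-up on the bench between the open jaws of the one-hand bar clamp lying there, its two long edges facing the rubber pads, and let go of it. Then pump the clamp's trigger against its grip until the jaws have closed on the board and both rubber pads are squashed snugly, by about 2 to 5 mm each, but no tighter, or the glue is pressed out. Finish while holding: keep the trigger squeezed in while the glue grabs, with the clamp and tamper flat on the bench, and leave everything else where it is.

Things in the scene. Friction and masses are not known exactly. Their poses are not given: they have to be found in the camera images.
- tamper_knob (a point): Wooden compost tamper, 120 g: board 56 mm wide (x), 84 mm long (y), 18 mm thick, with an upright round knob in its middle, 26 mm across, 56 mm high. This point: on the knob's axis, 50 mm above the board's underside, 24 mm below the knob's top; z up. The split runs along y, so the long edges (x = +28, -28 mm) go to the pads; either way round will do.
- clamp: One-hand bar clamp, black plastic, steel bar, 0.6 kg, lying loose and flat on the bench; jaws, casing and grip are 30 to 36 mm high. Origin: on the bench under the bar's axis, in the casing (66 by 48 mm). x: along the bar to the far jaw; y: from the pistol grip (y = -24 to -110 mm) to the jaws (y to +72 mm). Bar 18 mm wide, 15 to 21 mm above the bench, x from -102 to +174 mm, less as it is pumped.
- clamp_grip (a point): Where to squeeze: 18 mm above the bench, half-way between the back of the fixed grip (x = -29 mm) and the front of the trigger when out (x = +29 mm): 58 mm over both, about 37 mm squeezed in. Axes as the clamp's: squeeze along x. Grip and trigger lie along y, from +35 to -40 mm, free on both sides. 20 to 35 N of grip is ample; the loose clamp slides a little to suit the fingers.
- trigger (a joint): Angle of the clamp's trigger: 0 rad let out (a spring returns it, 3 to 5 N at the fingers), 0.25 rad squeezed right in against its stop.
- bar (a joint): How far the bar is ratcheted in, m: the pads are 94 mm apart at 0, less this value otherwise; starts at 0 to 0.016, both pads touch the board at 0.038. Each full squeeze brings it on one tooth, 5 mm (4 once the pads bear), if the trigger was let right out before; a pawl keeps it there, with 0.5 to 2 mm of slack as the trigger goes out.
- pad_far (a joint): How far the far jaw's rubber pad is squashed: 0 m free, 0.0095 m at most; 6 N per mm. The near pad is the same and is squashed as much.
- near_pad_face (a point): Middle of the face of the near grey rubber pad, on the casing's own jaw, 18 mm above the bench. x points straight at the far pad, y out along the jaw, away from the bar. Both pads are 34 mm (y) by 32 mm high, 14 mm thick. The bar lies 43 to 61 mm away towards -y, so stand the tamper's middle at y = +5 to +10 mm here, for the board to clear the bar.
- far_pad_face (a point): Middle of the face of the far grey rubber pad, on the jaw at the bar's end; same axes as the near pad. The board goes between the two faces. Both jaws stand 36 mm above the bench.
Mind the look-alikes: they are no part of the job. What is meant by the part that bears tamper_knob is not pink, and is the larger of those in its own colour.

How it is judged:
By the outcome, as a careful person would: the job done as asked, in the order asked, and still so for the second after the job is handed in, while the arm keeps its last pose, push and grip.
It also fails if it takes over 67 s, if anything falls off the work surface, if the arm or the gripper's body presses on something with over 40 N, if the wrist force passes 120 N, or if a joint passes its speed limit or range.

ROBOT

A 6-joint arm with a two-finger parallel gripper is mounted at the origin on the work surface. World frame = base frame: x ahead of the robot, y to its left, z up, the work surface at z = 0. Lengths are in m, angles in rad, forces in N, time in s.
With the tool pointing down it reaches from about 0.325 to 1 m from the base axis. Payload 5.1 kg.
Tool frame: the origin (TCP) lies at the very end of the fingers, on their centre line; the grasp point (between the pads) lies 19 mm behind it; z points along the fingers, x is the direction in which the jaws open and shut, and the axes are right-handed (so a half turn about z gives the same grasp; the last joint's range is limited). The gripper opens to 85 mm and grips with 20 to 120 N. Pads are 22 mm wide; open, the fingers measure 114 mm over their backs; the gripper's body (76 mm by 85 mm) begins 54 mm behind the grasp point. The pads swing forward as they close: fully open they stand 13 mm farther back than shut.
Start: joints at [1.257, 0.124, 1.65, -0, 1.367, -0.083], TCP at [0.149, 0.633, 0.231] pointing down, gripper open.
Joint ranges: [-2.61, 2.61], [-1.02, 2.33], [0.03, 2.71], [-1.35, 4.49], [0.32, 2.68], [-2.91, 2.91]. Speed limits (rad/s): [2.57, 2.57, 3.14, 3.14, 3.14, 3.14].

INTERFACE

Orientations are given as a unit quaternion [x, y, z, w].
In Python, from bench import ctrl gives the robot as it stands.
- The arm moves only by the tool arm_command, never from a script. Its argument "plan" is a list of rows, each a list of 5 numbers: the shift along the tool's x, y, z in cm, then the turn about the tool's z in degrees, then the finger opening in cm, from 0 to 8.54. A call has 1 to 10 rows; each row is the pose to reach, as a shift and turn from the pose measured when the call began, along the tool's axes at that moment; what a row does not reach only later rows make up. A row lasts 1/10 s, in which the tool goes at most 50 mm and 8.59 degrees, less where a joint would pass 70% of its speed; a pose out of reach is approached as far as the arm can. A call with a gripper value outside its range is refused whole. The fingers move at their own pace and stop on an object; "grip_force" is the grip in N (left out, the last holds). Time passes only in rows, so rows that repeat a pose let the fingers close. It gives the time, the measured TCP pose, the force and the opening at its end, in the units of the state.
- ctrl.sense(): the state, without advancing time (a new reading comes with each control period).
- ctrl.camera(name): name is "scene" or "top" or "wrist"; returns a dict with "img" (400x640x3 uint8, blue, green, red), "K" (3x3 intrinsics, pixels), "k1" (the pictures are not rectified: a ray, as slopes to the right and down, at radius r is drawn at 1 + k1 r^2 times it, then the intrinsics apply), "pose" (4x4, takes a point from camera to world coordinates). Camera axes: x right, y down, z forward; pixel columns grow to the right and rows downward; lengths in m; the calibration is good to about 2 mm. A picture is of the moment at which its call begins. There is no depth.
- ctrl.close_job(): hands the job in, once; it reports no verdict.
Trained networks look in a picture, given as the dict that the camera call returned (one of the last four; its "shot" number tells which), for a name from the list of things; names that differ only in an ending like _2 or _b are one class to them, and where a whole thing is asked for, a point or a joint stands for the part that bears it (a point fixed in the world has none). Each returns a list of dicts, best first, with "conf" (0 to 1); they miss things now and then, are a little off and sometimes report something else, mostly with a low value. They report only what shows in the picture. A call takes as long as a camera call. They do not tell look-alikes from the thing itself.
- ctrl.search_frame(name, picture): "rect" ([centre column, centre row, width, height] as shares, 0 to 1, of the picture: columns of its width, rows of its height, round what is visible of it).
- ctrl.outline_of(name, picture): "pixels" (400x640 bool, what is visible of it) and "rect" ([centre column, centre row, width, height] as shares, 0 to 1, of the picture: columns of its width, rows of its height, round what is visible of it).
The state is a dict: "time": time; "joint_positions": joint angles; "dq": joint speeds; "tau": joint torques, N m; "eef_pos": TCP position; "tcp_rot": TCP orientation; "contact_force": force on the tool from outside, world axes, zero at the start; "moment": the same for the moment, N m; "opening": finger opening in m.
Only numpy, scipy, OpenCV 4.12 (cv2) and the standard library are available. Lean on these libraries where they do the work, as an engineer would, in place of code of your own. Each camera call takes 0.05 s, during which the arm holds its last target.

## Working session

There is one attempt and no reset: what is moved stays moved. The work goes in short steps, Python scripts to look and compute and a tool call to move; the robot and the scene stay as the last step left them, time stands still between calls to the robot, and variables do not carry over. Pictures are saved under pics/ and viewed, and the job is handed in when it is done.

Besides the shell and the picture viewer there is one more tool, called after "Emit:" as name(argument=value, ...) on one line, values as JSON. arm_command: Moves the arm, as the interface text tells. Its arguments: {"type":"object","properties":{"plan":{"type":"array","items":{"type":"array","items":{"type":"number"}}},"grip_force":{"type":"number"}},"required":["plan"]}

```bash
ls; mkdir -p pics; python3 - <<'E'
from bench import ctrl
import cv2
print(ctrl.sense())
for n in ["top","scene","wrist"]:
    p=ctrl.camera(n); cv2.imwrite(f"pics/a_{n}.png",p["img"]); print(n,p["K"].tolist(),p["k1"],p["pose"].round(4).tolist(),p["shot"])
    for t in ["tamper_knob","clamp","near_pad_face","far_pad_face","clamp_grip"]:
        for d in ctrl.search_frame(t,p)[:4]:
            r=d["rect"];print(t,round(d["conf"],2),[round(r[0]*640),round(r[1]*400),round(r[2]*640),round(r[3]*400)])
E
```

```text
pics
{'time': 0.0, 'joint_positions': array([ 1.25738644e+00,  1.24509080e-01,  1.65166927e+00,  1.91741351e-05,
        1.36753569e+00, -8.25942424e-02]), 'dq': array([-1.56678938e-03, -6.37747721e-04, -7.97313347e-05, -2.51653582e-03,
       -7.04333107e-07, -3.53970697e-04]), 'tau': array([-1.77314992e-03, -4.23628271e+01, -3.65441287e+01, -2.58803702e-04,
        7.22456098e-03, -2.73016468e-06]), 'eef_pos': array([0.14852989, 0.63216736, 0.23005326]), 'tcp_rot': array([ 7.83828430e-01,  6.20976544e-01, -8.88110550e-04,  5.80017988e-04]), 'contact_force': array([0.55909164, 0.40515537, 0.51981348]), 'moment': array([0.01588917, 0.04505267, 0.02240928]), 'opening': 0.08593068595078684}
top [[396.6519829895598, 0.0, 322.9828404444064], [0.0, 396.6519829895598, 196.8144457746534], [0.0, 0.0, 1.0]] -0.0193059642675374 [[0.0802, -0.9764, 0.2004, 0.2842], [-0.9968, -0.0798, 0.0101, -0.0055], [0.0061, -0.2006, -0.9797, 1.0424], [0.0, 0.0, 0.0, 1.0]] 1
tamper_knob 0.92 [470, 251, 27, 19]
tamper_knob 0.84 [467, 205, 36, 30]
tamper_knob 0.59 [464, 303, 38, 39]
clamp 0.92 [333, 178, 106, 66]
near_pad_face 0.55 [342, 155, 10, 18]
far_pad_face 0.66 [376, 161, 4, 11]
clamp_grip 0.88 [336, 179, 106, 65]
scene [[373.79240719599443, 0.0, 324.4524004319791], [0.0, 373.79240719599443, 205.81369484152032], [0.0, 0.0, 1.0]] 0.010283356347962229 [[0.0475, 0.717, -0.6954, 1.288], [0.9988, -0.0388, 0.0282, -0.0193], [-0.0068, -0.696, -0.718, 0.8992], [0.0, 0.0, 0.0, 1.0]] 2
tamper_knob 0.96 [201, 227, 37, 28]
tamper_knob 0.94 [215, 174, 22, 28]
tamper_knob 0.5 [205, 200, 22, 22]
near_pad_face 0.65 [310, 250, 6, 18]
clamp_grip 0.66 [315, 232, 93, 48]
wrist [[313.9557500133972, 0.0, 317.0078398289621], [0.0, 313.9557500133972, 196.29133496033373], [0.0, 0.0, 1.0]] 0.007296618246393207 [[0.2294, 0.9394, 0.2548, 0.0843], [0.9733, -0.2215, -0.0599, 0.6475], [0.0001, 0.2617, -0.9651, 0.3734], [0.0, 0.0, 0.0, 1.0]] 3
```

```bash
python3 - <<'E'
import cv2
a=cv2.imread("pics/a_top.png")[120:350,250:530]; cv2.imwrite("pics/a_topc.png",cv2.resize(a,None,fx=2.6,fy=2.6,interpolation=cv2.INTER_CUBIC))
a=cv2.imread("pics/a_scene.png")[130:300,160:400]; cv2.imwrite("pics/a_scenec.png",cv2.resize(a,None,fx=3.3,fy=3.3,interpolation=cv2.INTER_CUBIC))
E
```

```text
(no output)
```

View pics/a_topc.png

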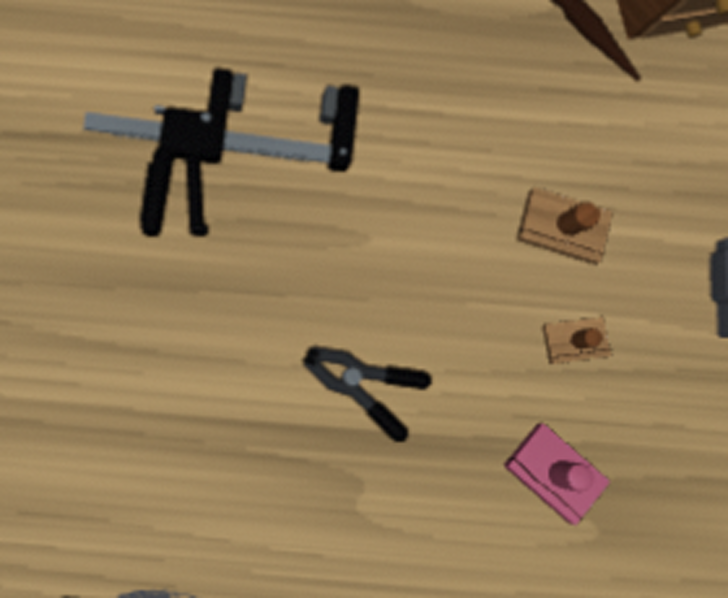

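View pics/a_scenec.png

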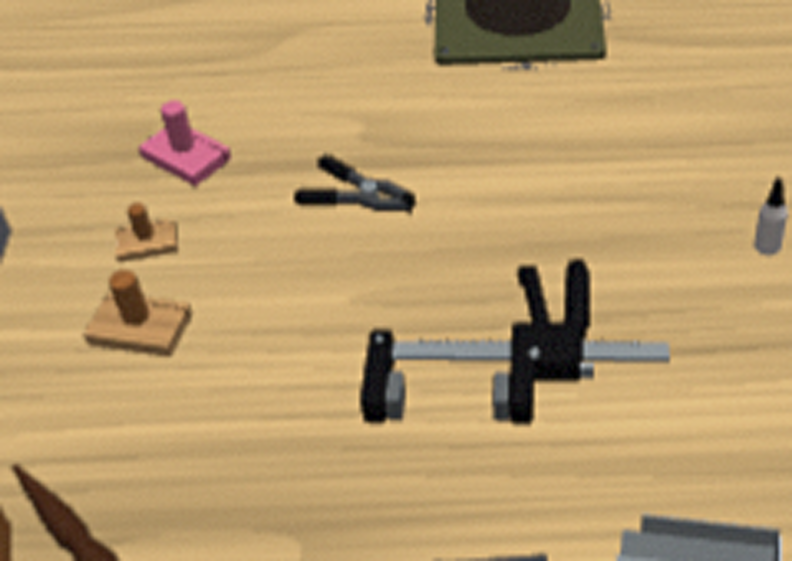

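View pics/a_top.png

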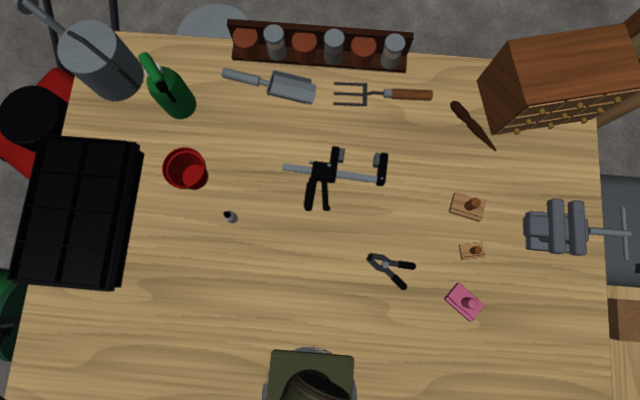

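The top picture shows the clamp at about (335,178), with its grip pointing to the bottom (towards the robot) and its jaws up. The large wooden tamper is at (467,205), with the small wooden one at (470,251) and the pink one at (464,303) as look-alikes. Next I'll measure.

```bash
cat > h.py <<'E'
import numpy as np, cv2
from scipy.spatial.transform import Rotation as R
from bench import ctrl
def back(p,uv,z):
    uv=np.atleast_2d(uv).astype(float); K=p["K"]
    n=cv2.undistortPoints(uv[:,None],K,np.array([p["k1"],0,0,0.]))[:,0]
    d=np.c_[n,np.ones(len(n))]@p["pose"][:3,:3].T; o=p["pose"][:3,3]
    s=(z-o[2])/d[:,2]; return o+d*s[:,None]
def proj(p,X):
    X=np.atleast_2d(X); T=np.linalg.inv(p["pose"]); 
    uv,_=cv2.projectPoints(X,cv2.Rodrigues(T[:3,:3])[0],T[:3,3],p["K"],np.array([p["k1"],0,0,0.])); return uv[:,0]
def tool(s,Xw):  # world pt -> tool shift cm
    return R.from_quat(s["tcp_rot"]).inv().apply(np.asarray(Xw)-s["eef_pos"])*100
E
python3 - <<'E'
from h import *
p={'top':None}
p=ctrl.camera("top")
for nm in ["tamper_knob","clamp"]:
    for d in ctrl.outline_of(nm,p)[:3]:
        m=d["pixels"]; v,u=np.nonzero(m); print(nm,d["conf"],m.sum(),u.mean(),v.mean(), back(p,[u.mean(),v.mean()],0.018))
def c(x,y): return [250+x/2.6-.5+.19,120+y/2.6-.5+.19]
# crop px
pts={"knobtop":(586,214,.074),"c1":(532,189,.018),"c2":(611,209,.018),"c3":(600,253,.018),"c4":(520,233,.018)}
for k,(x,y,z) in pts.items(): print(k,back(p,c(x,y),z).round(4))
pts={"barL":(85,121,.021),"barR":(330,153,.021),"nearpadtopout":(244,76,.034),"nearpadin":(241,108,.034),"farpadout":(325,88,.034),"farpadin":(322,120,.034),"gripend":(151,230,.033),"trigend":(200,230,.03),"caseTL":(167,110,.034),"caseBR":(220,161,.034)}
for k,(x,y,z) in pts.items(): print(k,back(p,c(x,y),z).round(4))
E
```

```text
tamper_knob 0.76 358 471.6815642458101 250.36033519553072 [[ 0.3844862  -0.38847064  0.018     ]]
tamper_knob 0.6 719 466.44645340751043 206.62586926286508 [[ 0.4982357  -0.37392367  0.018     ]]
tamper_knob 0.56 808 464.51361386138615 302.2178217821782 [[ 0.25306297 -0.37137695  0.018     ]]
clamp 0.94 2094 334.9021012416428 174.39493791786055 [[ 0.55719645 -0.02176201  0.018     ]]
knobtop [[ 0.5001 -0.3753  0.074 ]]
c1 [[ 0.5341 -0.3413  0.018 ]]
c2 [[ 0.5198 -0.4223  0.018 ]]
c3 [[ 0.4735 -0.4111  0.018 ]]
c4 [[ 0.4875 -0.3298  0.018 ]]
barL [[0.5674 0.1197 0.021 ]]
barR [[ 0.5542 -0.133   0.021 ]]
nearpadtopout [[ 0.6247 -0.0392  0.034 ]]
nearpadin [[ 0.5904 -0.0386  0.034 ]]
farpadout [[ 0.6187 -0.1227  0.034 ]]
farpadin [[ 0.5846 -0.1215  0.034 ]]
gripend [[0.4577 0.0416 0.033 ]]
trigend [[ 0.4622 -0.0069  0.03  ]]
caseTL [[0.5821 0.0363 0.034 ]]
caseBR [[ 0.5334 -0.0214  0.034 ]]
```

```bash
python3 - <<'E'
from h import *
s=ctrl.sense()
print(tool(s,[.54,-.03,.30]),tool(s,[.47,-.36,.25]))
E
```

```text
[-55.56439569  53.24988066  -6.8665712 ] [-89.29046713  53.98475361  -1.86536466]
```

Emit:
arm_command(plan=[[-3.6,3.5,-0.5,0,8.5],[-7.1,6.8,-1,0,8.5],[-10.6,10.2,-1.4,0,8.5],[-14.2,13.6,-1.8,0,8.5],[-17.8,17,-2.2,0,8.5],[-21.4,20.4,-2.6,0,8.5],[-25,24,-3,0,8.5],[-28.4,27.2,-3.5,0,8.5],[-32,30.6,-4,0,8.5],[-35.6,34,-4.4,0,8.5]])

```text
time: 2.05
eef_pos: [0.3989, 0.2067, 0.2761]
tcp_rot: [0.784, 0.621, 0.001, 0.0]
contact_force: [1.4, 1.3, 0.1]
opening: 0.0848
```

```bash
python3 - <<'E'
from h import *
s=ctrl.sense();print(s["time"],s["eef_pos"],s["dq"].round(2),s["contact_force"])
print(tool(s,[.53,-.03,.30]))
E
```

```text
2.05 [0.39889935 0.20665897 0.27609366] [-1.11 -0.01 -0.05  0.    0.07 -1.09] [1.38181986 1.32238892 0.05349231]
[-20.04273298  18.17306618  -2.38581352]
```

Emit:
arm_command(plan=[[-3.7,3.3,-0.5,0,8.5],[-7.3,6.6,-1,0,8.5],[-11,10,-1.4,0,8.5],[-14.7,13.3,-1.8,0,8.5],[-18,16.5,-2.2,0,8.5],[-20,18.2,-2.4,0,8.5],[-20,18.2,-2.4,0,8.5],[-20,18.2,-2.4,0,8.5]])

```text
time: 2.85
eef_pos: [0.5303, -0.0299, 0.2999]
tcp_rot: [0.784, 0.621, 0.001, -0.0]
contact_force: [0.0, 0.4, -0.1]
opening: 0.0853
```

```bash
python3 - <<'E'
from h import *
s=ctrl.sense();print(s["time"],s["eef_pos"],s["dq"].round(2))
p=ctrl.camera("wrist"); cv2.imwrite("pics/b_w.png",p["img"])
import pickle; pickle.dump(p,open("b_w.pkl","wb"))
for n in ["clamp","near_pad_face","far_pad_face","clamp_grip"]:
    for d in ctrl.search_frame(n,p)[:2]:
        r=d["rect"];print(n,round(d["conf"],2),[round(r[0]*640),round(r[1]*400),round(r[2]*640),round(r[3]*400)])
print(tool(s,[.47,-.35,.25]))
E
```

```text
2.85 [ 0.53025392 -0.0298675   0.29992195] [ 0.03 -0.02  0.02  0.   -0.    0.  ]
clamp 0.67 [332, 170, 203, 160]
near_pad_face 0.71 [327, 219, 13, 29]
far_pad_face 0.85 [262, 230, 22, 28]
clamp_grip 0.57 [333, 170, 204, 157]
[-32.54836931   1.48245056   4.94788389]
```

View pics/b_w.png

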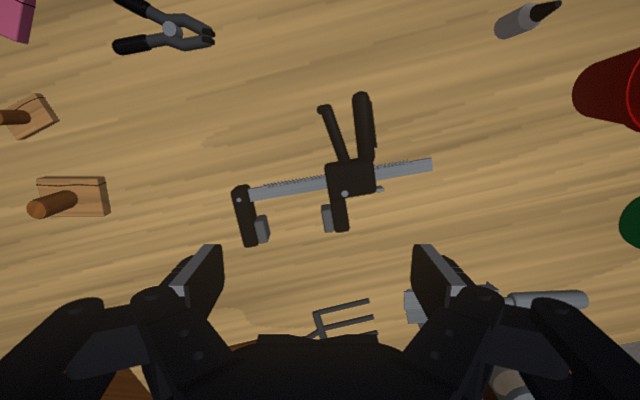

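```bash
python3 - <<'E'
import cv2
a=cv2.imread("pics/b_w.png")[85:255,225:440]; cv2.imwrite("pics/b_wc.png",cv2.resize(a,None,fx=3.5,fy=3.5,interpolation=cv2.INTER_CUBIC))
E
```

```text
(no output)
```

View pics/b_wc.png

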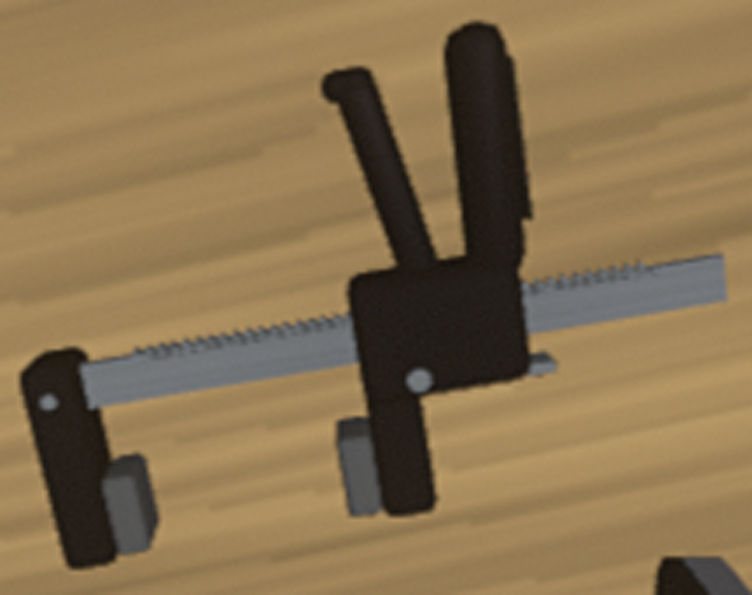

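```bash
python3 - <<'E'
from h import *
import pickle
p=pickle.load(open("b_w.pkl","rb"))
def c(x,y): return [225+(x+.5)/3.5-.5,85+(y+.5)/3.5-.5]
P={"barL0":(82,366,.021),"barL1":(92,408,.021),"barR0":(723,254,.021),"barR1":(725,299,.021),"cTL":(350,282,.034),"cTR":(518,258,.034),"cBR":(528,375,.034),"n0":(339,433,.034),"n1":(349,515,.034),"f0":(136,470,.034),"f1":(150,545,.034),"trigTip":(347,70,.03),"gripTip":(473,25,.034), "trigfront":(362,155,.03),"gripback":(520,130,.034)}
W={k:back(p,c(v[0],v[1]),v[2])[0] for k,v in P.items()}
ax=(W["barL0"]+W["barL1"]-W["barR0"]-W["barR1"])[:2]; L=np.linalg.norm(ax)/2; ax/=np.linalg.norm(ax); print("barvis",L,"ang",np.degrees(np.arctan2(ax[1],ax[0])))
ay=np.array([-ax[1],ax[0]])
tail=(W["barR0"]+W["barR1"])[:2]/2
for k,w in W.items():
    d=w[:2]-tail; print(k,w.round(4),"rel tail",(d@ax).round(4),(d@ay).round(4))
E
```

```text
barvis 0.25218799514607587 ang -93.25358067176501
barL0 [ 0.5455 -0.1312  0.021 ] rel tail 0.2522 -0.0087
barL1 [ 0.563  -0.1323  0.021 ] rel tail 0.2522 0.0087
barR0 [0.5598 0.1209 0.021 ] rel tail -0.0003 -0.0088
barR1 [0.5774 0.1192 0.021 ] rel tail 0.0003 0.0088
cTL [ 0.5351 -0.0207  0.034 ] rel tail 0.1424 -0.0254
cTR [0.5407 0.0422 0.034 ] rel tail 0.0793 -0.0234
cBR [0.5859 0.0376 0.034 ] rel tail 0.0813 0.022
n0 [ 0.5918 -0.0381  0.034 ] rel tail 0.1566 0.0322
n1 [ 0.6259 -0.042   0.034 ] rel tail 0.1585 0.0665
f0 [ 0.5883 -0.1191  0.034 ] rel tail 0.2376 0.0332
f1 [ 0.6201 -0.1223  0.034 ] rel tail 0.239 0.0652
trigTip [ 0.4605 -0.0046  0.03  ] rel tail 0.1305 -0.1008
gripTip [0.456 0.042 0.034] rel tail 0.0843 -0.108
trigfront [ 0.4909 -0.0059  0.03  ] rel tail 0.1302 -0.0703
gripback [0.4952 0.0515 0.034 ] rel tail 0.0726 -0.0693
```

Emit:
arm_command(plan=[[-4.8,0.2,0.5,0,8.5],[-9.6,0.4,1,0,8.5],[-14.4,0.6,1.8,0,8.5],[-19.2,0.8,2.5,0,8.5],[-24,1,3.2,0,8.5],[-28.8,1.3,4,0,8.5],[-32,1.5,5,0,8.5],[-32,1.5,5,0,8.5],[-32,1.5,5,0,8.5]])

```text
time: 4.0
eef_pos: [0.472, -0.3431, 0.2495]
tcp_rot: [0.783, 0.622, 0.001, -0.0]
contact_force: [-0.5, 0.1, 0.6]
opening: 0.085
```

```bash
python3 - <<'E'
from h import *
s=ctrl.sense();print(s["time"],s["eef_pos"],s["dq"].round(2))
p=ctrl.camera("wrist"); cv2.imwrite("pics/c_w.png",p["img"])
import pickle; pickle.dump(p,open("c_w.pkl","wb"))
for d in ctrl.outline_of("tamper_knob",p)[:3]:
    r=d["rect"];print(round(d["conf"],2),d["pixels"].sum(),[round(r[0]*640),round(r[1]*400),round(r[2]*640),round(r[3]*400)])
E
```

```text
4.0 [ 0.47199008 -0.34311967  0.2494872 ] [ 0.03 -0.02 -0.   -0.    0.   -0.  ]
0.97 1846 [261, 105, 58, 55]
0.93 3153 [294, 198, 69, 49]
0.83 563 [256, 10, 48, 18]
```

View pics/c_w.png

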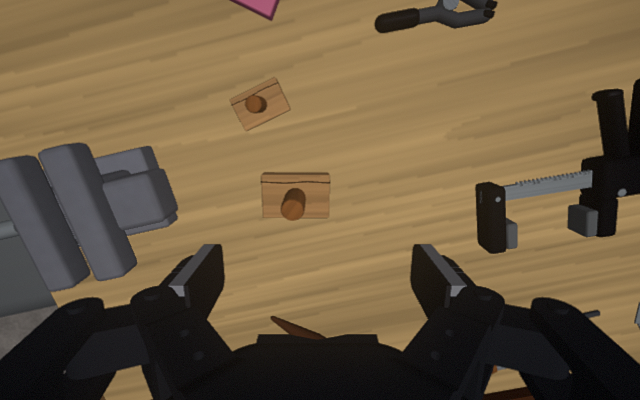

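```bash
python3 - <<'E'
import cv2
a=cv2.imread("pics/c_w.png")[160:235,245:345]; cv2.imwrite("pics/c_wc.png",cv2.resize(a,None,fx=7,fy=7,interpolation=cv2.INTER_CUBIC))
E
```

```text
(no output)
```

View pics/c_wc.png

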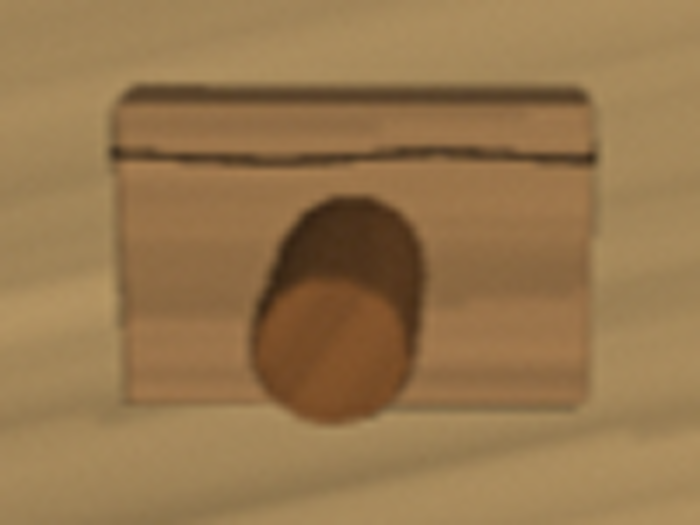

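```bash
python3 - <<'E'
from h import *
import pickle
p=pickle.load(open("c_w.pkl","rb"))
def c(x,y): return [245+(x+.5)/7-.5,160+(y+.5)/7-.5]
C=np.array([back(p,c(*q),.018)[0] for q in [(115,98),(590,98),(588,406),(125,404)]])
print(C.round(4),np.linalg.norm(C-np.roll(C,1,0),axis=1),C.mean(0))
d=C[1]-C[0]+C[2]-C[3]; print("yaw",np.degrees(np.arctan2(d[1],d[0])))
print("knob",back(p,c(333,349),.074))
s=ctrl.sense(); x=R.from_quat(s["tcp_rot"]).as_matrix()[:,0]; print("toolyaw",np.degrees(np.arctan2(x[1],x[0])))
k=(C.mean(0)+back(p,c(333,349),.074)[0])/2
print(k,tool(s,[k[0],k[1],.12]),tool(s,[k[0],k[1],.039]))
E
```

```text
[[ 0.4634 -0.4105  0.018 ]
 [ 0.4821 -0.3306  0.018 ]
 [ 0.5368 -0.3432  0.018 ]
 [ 0.5175 -0.424   0.018 ]] [0.05576323 0.08200721 0.05617599 0.08302464] [ 0.49996168 -0.37707987  0.018     ]
yaw 76.66471525599505
knob [[ 0.49972523 -0.3766627   0.074     ]]
toolyaw 76.98164979892167
[ 0.49984346 -0.37687128  0.046     ] [-2.76274122  3.3984569  13.04887204] [-2.77189423  3.38028552 21.14884649]
```

Emit:
arm_command(plan=[[-1.4,1.7,4,0,8.5],[-2.8,3.4,8,0,8.5],[-2.8,3.4,12,0,8.5],[-2.8,3.4,16,0,8.5],[-2.8,3.4,19,0,8.5],[-2.8,3.4,21,0,8.5],[-2.8,3.4,21.7,0,8.5],[-2.8,3.4,21.7,0,8.5],[-2.8,3.4,21.7,0,8.5]], grip_force=30)

```text
time: 5.0
eef_pos: [0.5013, -0.3774, 0.0354]
tcp_rot: [0.782, 0.623, 0.001, 0.002]
contact_force: [-0.2, -1.0, 0.1]
opening: 0.085
```

```bash
python3 - <<'E'
from h import *
s=ctrl.sense();print(s["time"],s["eef_pos"],s["contact_force"])
print(tool(s,[.4998,-.3768,.033]))
p=ctrl.camera("wrist"); cv2.imwrite("pics/d_w.png",p["img"])
E
```

```text
5.0 [ 0.50132459 -0.37735981  0.03535408] [-0.2100232  -1.00617558  0.06441462]
[ 0.02042754 -0.16225357  0.23462925]
```

View pics/d_w.png

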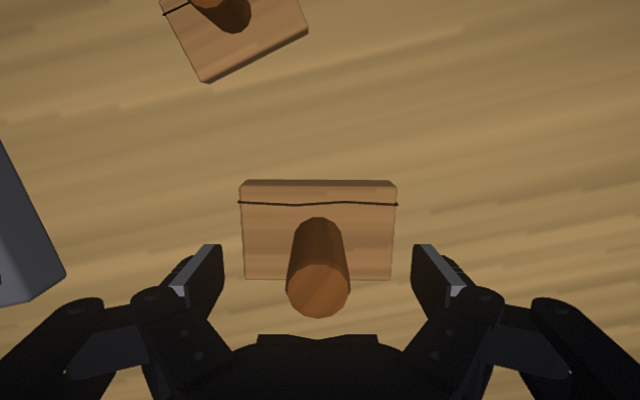

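The knob, with its top at (318,291), sits midway between the fingers. Closing.

Emit:
arm_command(plan=[[0,-0.15,0.1,0,5],[0,-0.15,0.1,0,2],[0,-0.15,0.1,0,1],[0,-0.15,0.1,0,1],[0,-0.15,0.1,0,1],[0,-0.15,0.1,0,1],[0,-0.15,0.1,0,1],[0,-0.15,0.1,0,1]], grip_force=40)

```text
time: 5.85
eef_pos: [0.5001, -0.3777, 0.0351]
tcp_rot: [0.782, 0.623, 0.001, 0.003]
contact_force: [-0.3, -0.7, 3.3]
opening: 0.0253
```

Emit:
arm_command(plan=[[0,0,-3,0,1],[0,0,-7,0,1],[0,0,-9,0,1],[0,0,-9,0,1]])

```text
time: 6.25
eef_pos: [0.5013, -0.3789, 0.1288]
tcp_rot: [0.782, 0.623, 0.002, 0.006]
contact_force: [0.5, -0.9, -1.4]
opening: 0.0252
```

```bash
python3 - <<'E'
from h import *
s=ctrl.sense();print(s["time"],s["eef_pos"],s["opening"])
x=R.from_quat(s["tcp_rot"]).as_matrix()[:,0]; print("toolyaw",np.degrees(np.arctan2(x[1],x[0])))
print(tool(s,[.614,-.081,.125]))
E
```

```text
6.25 [ 0.50133828 -0.37890653  0.12876814] 0.02515788746929748
toolyaw 77.02461459210004
[31.56090884  4.28633929  0.29658994]
```

Emit:
arm_command(plan=[[3,0.4,0,8,1],[6.5,0.8,0,16,1],[10,1.2,0,24,1],[13.5,1.7,0,32,1],[17,2.1,0,40,1],[20.5,2.6,0,48,1],[24,3.1,0,56,1],[27,3.6,0,64,1],[29.5,4,0,72,1],[31.5,4.3,0,80,1]])

```text
time: 7.25
eef_pos: [0.6128, -0.0796, 0.1248]
tcp_rot: [1.0, -0.028, 0.003, 0.003]
contact_force: [-0.3, -0.7, -1.7]
opening: 0.0251
```

Emit:
arm_command(plan=[[0,0,0,0,1],[0,0,0,0,1],[0,0,0,0,1]])

```text
time: 7.55
eef_pos: [0.6116, -0.0801, 0.1231]
tcp_rot: [1.0, -0.028, 0.002, 0.003]
contact_force: [1.0, -0.1, -0.8]
opening: 0.025
```

```bash
python3 - <<'E'
from h import *
import pickle
s=ctrl.sense();print(s["time"],s["eef_pos"],s["opening"])
x=R.from_quat(s["tcp_rot"]).as_matrix()[:,0]; print("toolyaw",np.degrees(np.arctan2(x[1],x[0])))
print(tool(s,[.614,-.081,.125]))
p=ctrl.camera("wrist"); cv2.imwrite("pics/e_w.png",p["img"]); pickle.dump(p,open("e_w.pkl","wb"))
p=ctrl.camera("scene"); cv2.imwrite("pics/e_s.png",cv2.resize(p["img"][150:320,200:440],None,fx=3.3,fy=3.3)); pickle.dump(p,open("e_s.pkl","wb"))
E
```

```text
7.55 [ 0.61164422 -0.08006741  0.12306115] 0.025041435988400154
toolyaw -3.1814052619602564
[ 0.24112214  0.08101226 -0.1925682 ]
```

View pics/e_w.png

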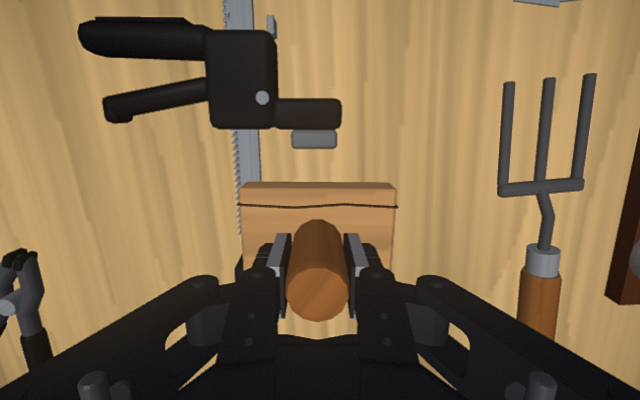

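View pics/e_s.png

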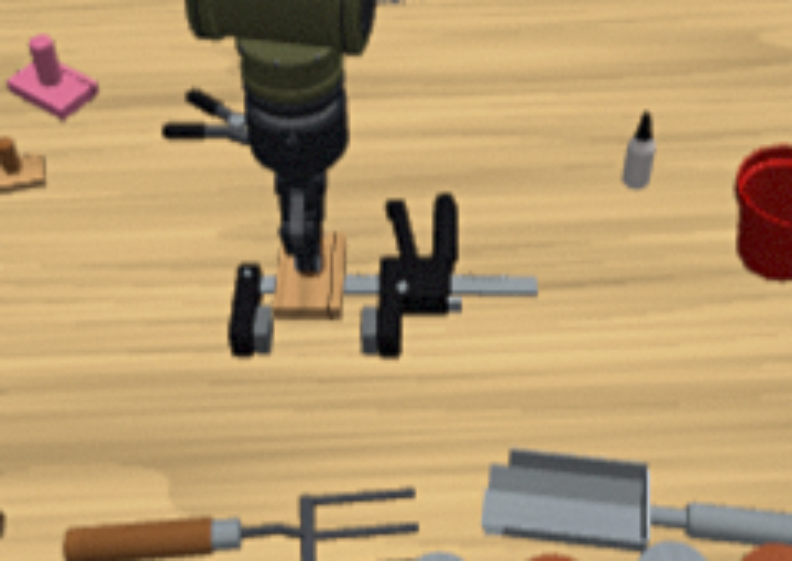

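```bash
python3 - <<'E'
from h import *
import pickle
p=pickle.load(open("e_w.pkl","rb"))
a=np.array([back(p,[292,148],.034)[0],back(p,[336,147.5],.034)[0]]);print(a, a.mean(0))
# bar edges near row 160
b=np.array([back(p,[240,160],.021)[0],back(p,[260,160],.021)[0]]);print(b)
t=np.radians(-93.25);ax=np.array([np.cos(t),np.sin(t)]);ay=np.array([-ax[1],ax[0]])
print("target", a.mean(0)[:2]+ax*.0405+ay*.0065)
print("from bar", (b.mean(0)[:2]-a.mean(0)[:2])@ay)
s=ctrl.sense();print((s["eef_pos"][:2]-a.mean(0)[:2])@ax,(s["eef_pos"][:2]-a.mean(0)[:2])@ay)
p=pickle.load(open("e_s.pkl","rb"))
E
```

```text
[[ 0.59594774 -0.03979658  0.034     ]
 [ 0.62809804 -0.04125347  0.034     ]] [ 0.61202289 -0.04052502  0.034     ]
[[ 0.55368278 -0.04828128  0.021     ]
 [ 0.56923707 -0.04915905  0.021     ]]
target [ 0.61621638 -0.08132839]
from bar -0.050017036680007815
0.03983913488453716 0.002457030473333061
```

Emit:
arm_command(plan=[[0.5,0.1,2,0,1],[0.5,0.1,4,0,1],[0.5,0.1,4.5,0,1],[0.5,0.1,4.5,0,1]])

```text
time: 8.05
eef_pos: [0.6164, -0.0824, 0.078]
tcp_rot: [1.0, -0.029, 0.001, 0.002]
contact_force: [-0.8, 0.0, -1.9]
opening: 0.0251
```

```bash
python3 - <<'E'
from h import *
import pickle
s=ctrl.sense();print(s["time"],s["eef_pos"],s["opening"])
x=R.from_quat(s["tcp_rot"]).as_matrix()[:,0]; print("toolyaw",np.degrees(np.arctan2(x[1],x[0])))
print(tool(s,[.6165,-.081,.0355]))
p=ctrl.camera("wrist"); cv2.imwrite("pics/f_w.png",p["img"]); pickle.dump(p,open("f_w.pkl","wb"))
E
```

```text
8.05 [ 0.61638654 -0.0824031   0.0780341 ] 0.0250952194425917
toolyaw -3.2833455748063987
[-0.01002565 -0.16127796  4.25266944]
```

View pics/f_w.png

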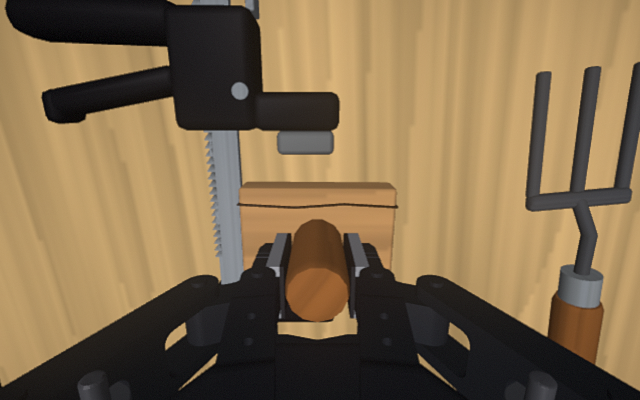

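```bash
python3 - <<'E'
from h import *
import pickle
p=pickle.load(open("f_w.pkl","rb"))
t=np.radians(-93.25);ax=np.array([np.cos(t),np.sin(t)]);ay=np.array([-ax[1],ax[0]]); T=np.array([.6165,-.082])
for q,z in [((241,175),.021),((241,220),.021),((278,154),.034),((333,154),.034)]:
    w=back(p,q,z)[0][:2]-T; print(w@ax,w@ay)
E
```

```text
-0.025488112324241266 -0.0488101581846333
0.005228644421814281 -0.05083144789375845
-0.040765301408794065 -0.022937823674473803
-0.04071400700811157 0.009608004169186897
```

Emit:
arm_command(plan=[[0,-0.1,2,0,1],[0,-0.1,3.5,0,1],[0,-0.1,4.2,0,1],[0,-0.1,4.3,0,1],[0,-0.1,4.3,0,1],[0,-0.1,4.3,0,1]])

```text
time: 8.7
eef_pos: [0.618, -0.0818, 0.037]
tcp_rot: [1.0, -0.029, 0.003, 0.003]
contact_force: [-0.1, 0.1, -1.2]
opening: 0.0252
```

Emit:
arm_command(plan=[[-0.1,0,0.1,0,1],[-0.1,0,0.2,0,1],[-0.1,0,0.25,0,1],[-0.1,0,0.25,0,1]])

```text
time: 9.1
eef_pos: [0.6174, -0.0818, 0.0353]
tcp_rot: [1.0, -0.029, 0.003, 0.003]
contact_force: [-0.6, 0.2, 3.2]
opening: 0.0251
```

Contact is at 3 N. Release, opening only modestly, then rise.

Emit:
arm_command(plan=[[0,0,0,0,3],[0,0,0,0,4.5],[0,0,0,0,5],[0,0,0,0,5],[0,0,-2,0,5],[0,0,-5,0,6],[0,0,-9,0,8.5],[0,0,-13,0,8.5],[0,0,-15,0,8.5],[0,0,-15,0,8.5]])

```text
time: 10.1
eef_pos: [0.6189, -0.0814, 0.1904]
tcp_rot: [1.0, -0.029, 0.008, 0.004]
contact_force: [0.2, 0.4, 0.4]
opening: 0.0847
```

```bash
python3 - <<'E'
from h import *
import pickle
s=ctrl.sense();print(s["time"],s["eef_pos"],s["opening"])
print(tool(s,[.4935,.0227,.18]))
p=ctrl.camera("wrist"); cv2.imwrite("pics/g_w.png",p["img"]); pickle.dump(p,open("g_w.pkl","wb"))
E
```

```text
10.1 [ 0.61888856 -0.08143269  0.19041208] 0.08470912985265104
[-13.1262374   -9.68759692   0.77170901]
```

View pics/g_w.png

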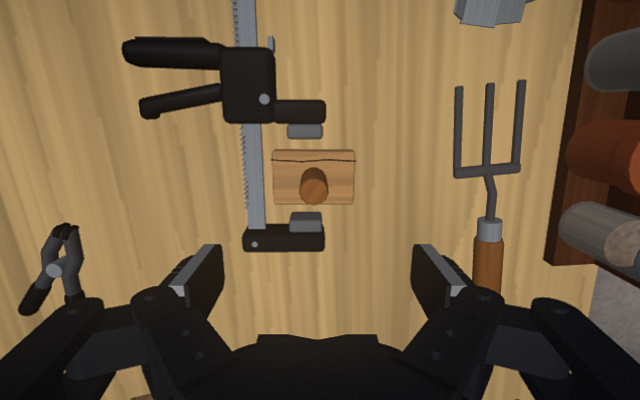

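The picture shows the tamper standing free between the pads. The board spans (272-355, 150-205), clear of the bar and square to the jaws. Next: go over the grip.

Emit:
arm_command(plan=[[-1.5,-1,0,8.5,8.5],[-3,-2.2,0,17,8.5],[-4.5,-3.3,0,25.5,8.5],[-6,-4.5,0,34,8.5],[-7.5,-5.6,0,42.5,8.5],[-9,-6.7,0,51,8.5],[-10.5,-7.8,0,59.5,8.5],[-11.5,-8.7,0,68,8.5],[-12.5,-9.4,0,76.5,8.5],[-13.1,-9.7,0,85,8.5]], grip_force=25)

```text
time: 11.15
eef_pos: [0.4902, 0.0238, 0.1825]
tcp_rot: [0.716, -0.698, 0.004, 0.0]
contact_force: [0.3, -0.3, -0.9]
opening: 0.0851
```

Emit:
arm_command(plan=[[0,0,0,5,8.5],[0,0,0,5,8.5],[0,0,0,5,8.5]])

```text
time: 11.45
eef_pos: [0.4894, 0.0238, 0.1808]
tcp_rot: [-0.685, 0.728, -0.003, -0.001]
contact_force: [0.3, -0.1, -0.3]
opening: 0.0848
```

```bash
python3 - <<'E'
from h import *
import pickle
s=ctrl.sense();print(s["time"],s["eef_pos"],s["opening"])
x=R.from_quat(s["tcp_rot"]).as_matrix()[:,0]; print("toolyaw",np.degrees(np.arctan2(x[1],x[0])))
print(tool(s,[.4935,.0227,.1]))
p=ctrl.camera("wrist"); cv2.imwrite("pics/i_w.png",p["img"]); pickle.dump(p,open("i_w.pkl","wb"))
E
```

```text
11.45 [0.48938598 0.02384656 0.1808149 ] 0.08479941367281561
toolyaw -93.47013609910266
[ 0.04129578 -0.38835851  8.08333779]
```

View pics/i_w.png

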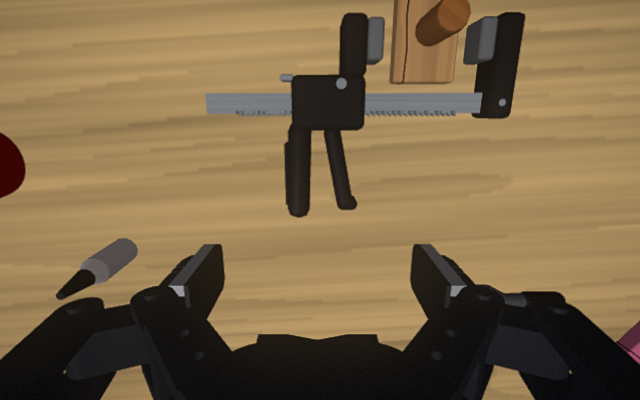

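```bash
python3 - <<'E'
import cv2
a=cv2.imread("pics/i_w.png")[0:225,195:540]; cv2.imwrite("pics/i_wc.png",cv2.resize(a,None,fx=2.3,fy=2.3,interpolation=cv2.INTER_CUBIC))
E
```

```text
(no output)
```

View pics/i_wc.png

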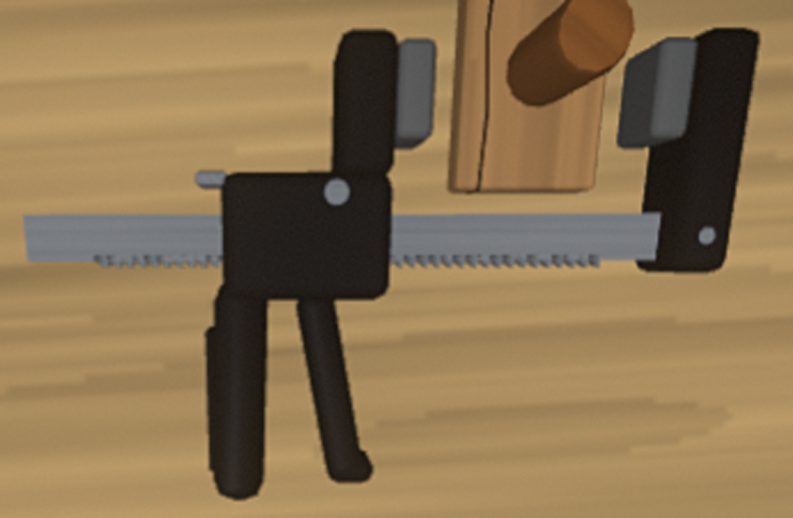

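```bash
cat > m.py <<'E'
from h import *
import pickle
t=np.radians(-93.25);ax=np.array([np.cos(t),np.sin(t)]);ay=np.array([-ax[1],ax[0]])
def meas(p,P,c):
    W={k:back(p,c(v[0],v[1]),v[2])[0] for k,v in P.items()}
    o=W["tail"][:2]
    for k,w in W.items(): print(k,w[:2].round(4),"rel",((w[:2]-o)@ax).round(4),((w[:2]-o)@ay).round(4))
    return W
E
python3 - <<'E'
from m import *
p=pickle.load(open("i_w.pkl","rb"))
c=lambda x,y:[195+(x+.5)/2.3-.5,(y+.5)/2.3-.5]
W=meas(p,{"tail":(25,238,.021),"barR":(660,238,.021),"caseTL":(224,174,.034),"caseTR":(388,174,.034),"nface0":(434,42,.034),"nface1":(430,140,.034),"fface0":(667,50,.034),"fface1":(655,140,.034),"gripback":(207,390,.02),"trigfront":(349,390,.02),"gripend":(240,498,.02),"trigend":(352,480,.02)},c)
s=ctrl.sense()
g=(W["gripback"]+W["trigfront"])/2; print(g,tool(s,[g[0],g[1],.005]))
E
```

```text
tail [0.5691 0.1204] rel 0.0 0.0
barR [ 0.5535 -0.1337] rel 0.2545 -0.0012
caseTL [0.5868 0.0382] rel 0.081 0.0224
caseTR [ 0.5831 -0.0232] rel 0.1426 0.0221
nface0 [ 0.6265 -0.0407] rel 0.1576 0.0664
nface1 [ 0.594  -0.0391] rel 0.1578 0.0339
fface0 [ 0.6187 -0.1245] rel 0.2417 0.0634
fface1 [ 0.5887 -0.1225] rel 0.2414 0.0334
gripback [0.5031 0.0534] rel 0.0707 -0.0621
trigfront [ 0.4994 -0.0068] rel 0.131 -0.0624
gripend [0.4541 0.0431] rel 0.0837 -0.1104
trigend [ 0.4593 -0.0067] rel 0.1331 -0.1024
[0.50125172 0.02325336 0.02      ] [-0.12372242 -1.07821994 17.63327871]
```

Emit:
arm_command(plan=[[0,-0.4,4,0,8.5],[0,-0.4,8,0,8.5],[0,-0.4,12,0,8.5],[0,-0.4,15,0,8.5],[0,-0.4,16.5,0,8.5],[0,-0.4,17.2,0,8.5],[0,-0.4,17.4,0,8.5],[0,-0.4,17.4,0,8.5]])

```text
time: 12.3
eef_pos: [0.4951, 0.0224, 0.0079]
tcp_rot: [-0.685, 0.728, -0.004, -0.0]
contact_force: [-0.5, -0.2, 0.7]
opening: 0.0852
```

```bash
python3 - <<'E'
from h import *
import pickle
s=ctrl.sense();print(s["time"],s["eef_pos"],s["opening"],s["contact_force"])
print(tool(s,[.4935,.0227,.006]))
p=ctrl.camera("wrist"); cv2.imwrite("pics/j_w.png",p["img"]); pickle.dump(p,open("j_w.pkl","wb"))
E
```

```text
12.3 [0.49508347 0.02236032 0.00792061] 0.08517105005663012 [-0.46528414 -0.20903644  0.72567931]
[-0.02543324  0.16116338  0.19103626]
```

View pics/j_w.png

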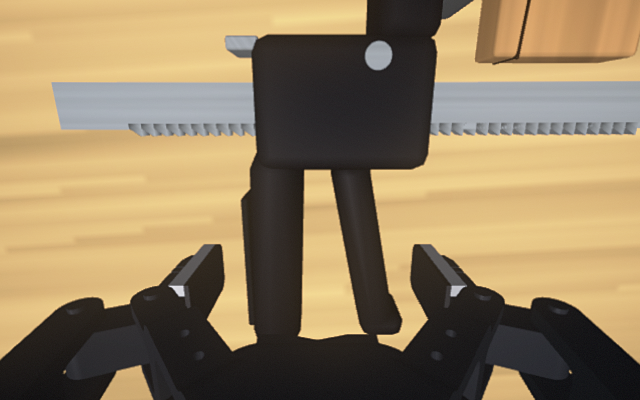

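The fingers straddle the grip and trigger (242-400), and the tail end is visible at (52,105). First squeeze.

Emit:
arm_command(plan=[[0,0,0.2,0,6],[0,0,0.2,0,4.5],[0,0,0.2,0,3],[0,0,0.2,0,3],[0,0,0.2,0,3],[0,0,0.2,0,3],[0,0,0.2,0,3],[0,0,0.2,0,3]], grip_force=30)

```text
time: 13.15
eef_pos: [0.4972, 0.0238, 0.0086]
tcp_rot: [-0.685, 0.728, -0.004, 0.002]
contact_force: [-1.7, 7.0, 9.9]
opening: 0.0366
```

```bash
python3 - <<'E'
from h import *
import pickle
s=ctrl.sense();print(s["time"],s["eef_pos"],s["opening"],s["contact_force"])
p=ctrl.camera("wrist"); cv2.imwrite("pics/k_w.png",p["img"]); pickle.dump(p,open("k_w.pkl","wb"))
E
```

```text
13.15 [0.49715438 0.02376262 0.00863662] 0.036617588102779985 [-1.67134564  6.97396977  9.9295329 ]
```

View pics/k_w.png

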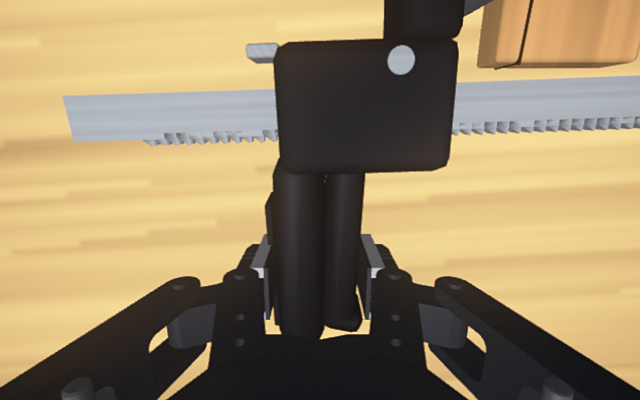

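Emit:
arm_command(plan=[[0,0,0,0,7.5],[0,0,0,0,7.5],[0,0,0,0,7.5],[0,0,0,0,7.5]])

```text
time: 13.6
eef_pos: [0.4969, 0.0237, 0.0084]
tcp_rot: [-0.685, 0.728, -0.004, 0.002]
contact_force: [-0.4, 0.4, 0.4]
opening: 0.0752
```

Emit:
arm_command(plan=[[0,0,0.1,0,7.5],[0,0,0.1,0,3],[0,0,0.1,0,3],[0,0,0.1,0,3],[0,0,0.1,0,3],[0,0,0.1,0,3],[0,0,0.1,0,3]])

```text
time: 14.3
eef_pos: [0.4974, 0.0247, 0.0084]
tcp_rot: [-0.685, 0.729, -0.004, 0.003]
contact_force: [-2.8, 4.8, 5.4]
opening: 0.0364
```

```bash
python3 - <<'E'
from h import *
import pickle
s=ctrl.sense();print(s["time"],s["eef_pos"],s["opening"],s["contact_force"])
p=ctrl.camera("wrist"); cv2.imwrite("pics/l_w.png",p["img"]); pickle.dump(p,open("l_w.pkl","wb"))
E
```

```text
14.3 [0.49738064 0.02468157 0.00837535] 0.036352562817742164 [-2.84697438  4.76233609  5.42528227]
```

View pics/l_w.png

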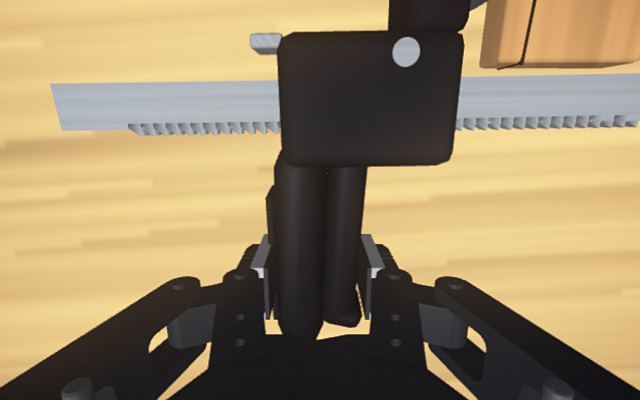

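Emit:
arm_command(plan=[[0,0,0.1,0,7.5],[0,0,0.1,0,7.5],[0,0,0.1,0,7.5],[0,0,0.1,0,7.5],[0,0,0.1,0,3],[0,0,0.1,0,3],[0,0,0.1,0,3],[0,0,0.1,0,3],[0,0,0.1,0,3],[0,0,0.1,0,3]])

```text
time: 15.35
eef_pos: [0.4979, 0.0256, 0.0084]
tcp_rot: [-0.685, 0.729, -0.003, 0.004]
contact_force: [-2.6, 5.6, 7.3]
opening: 0.0368
```

Emit:
arm_command(plan=[[0,0,0.1,0,7.5],[0,0,0.1,0,7.5],[0,0,0.1,0,7.5],[0,0,0.1,0,7.5],[0,0,0.1,0,3],[0,0,0.1,0,3],[0,0,0.1,0,3],[0,0,0.1,0,3],[0,0,0.1,0,3],[0,0,0.1,0,3]])

```text
time: 16.35
eef_pos: [0.4984, 0.0266, 0.0085]
tcp_rot: [-0.685, 0.729, -0.003, 0.004]
contact_force: [-3.0, 4.7, 7.6]
opening: 0.0368
```

Emit:
arm_command(plan=[[0,0,0,0,7.5],[0,0,0,0,7.5],[0,0,0,0,7.5],[0,0,0,0,7.5],[0,0,-4,0,8.5],[0,0,-8,0,8.5],[0,0,-12,0,8.5],[0,0,-16,0,8.5],[0,0,-17,0,8.5],[0,0,-17,0,8.5]])

```text
time: 17.35
eef_pos: [0.498, 0.0262, 0.181]
tcp_rot: [-0.685, 0.729, -0.005, 0.006]
contact_force: [-0.0, -0.7, -0.3]
opening: 0.085
```

```bash
python3 - <<'E'
from h import *
import pickle
s=ctrl.sense();print(s["time"],s["eef_pos"],s["opening"],s["contact_force"])
p=ctrl.camera("wrist"); pickle.dump(p,open("n_w.pkl","wb"))
a=p["img"][0:225,195:540]; cv2.imwrite("pics/n_wc.png",cv2.resize(a,None,fx=2.3,fy=2.3,interpolation=cv2.INTER_CUBIC))
E
```

```text
17.35 [0.49801105 0.02618392 0.18095003] 0.0849683636125116 [-0.02201172 -0.71958856 -0.26832984]
```

View pics/n_wc.png

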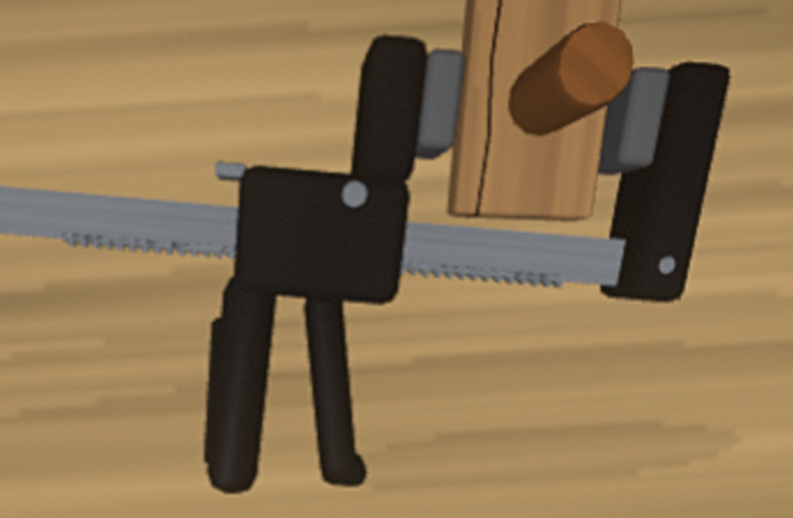

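```bash
python3 - <<'E'
from m import *
p=pickle.load(open("n_w.pkl","rb"))
c=lambda x,y:[195+(x+.5)/2.3-.5,(y+.5)/2.3-.5]
P={"barL":(5,210,.021),"barR":(622,262,.021),"caseTL":(243,168,.034),"caseTR":(408,181,.034),"nface0":(462,52,.034),"nface1":(447,148,.034),"ffacetop0":(635,70,.034),"ffacetop1":(620,165,.034),"b0":(450,213,.018),"b1":(590,216,.018),"b2":(466,5,.018),"knob":(596,60,.074),"gripback":(209,390,.02),"trigfront":(352,390,.02)}
W={k:back(p,c(v[0],v[1]),v[2])[0] for k,v in P.items()}
for k,w in W.items(): print(k,w[:2].round(4))
a=lambda i,j:np.degrees(np.arctan2(*(W[j]-W[i])[[1,0]]))
print("bar",a("barL","barR"),"case",a("caseTL","caseTR"),"board",a("b0","b1"),a("b0","b2")-90)
th=np.radians(a("barL","barR"));X=np.array([np.cos(th),np.sin(th)])
o=W["nface1"][:2]
for k in W: print(k,((W[k][:2]-o)@X).round(4),((W[k][:2]-o)@[-X[1],X[0]]).round(4))
E
```

```text
barL [0.591  0.1308]
barR [ 0.5555 -0.1154]
caseTL [0.5991 0.0344]
caseTR [ 0.5906 -0.0275]
nface0 [ 0.6333 -0.0477]
nface1 [ 0.6013 -0.0422]
ffacetop0 [ 0.6232 -0.1104]
ffacetop1 [ 0.5911 -0.1068]
b0 [ 0.579  -0.0468]
b1 [ 0.5742 -0.1029]
b2 [ 0.653 -0.053]
knob [ 0.6184 -0.0799]
gripback [0.5136 0.0561]
trigfront [ 0.5098 -0.0046]
bar -98.21065567130825 case -97.8415690184495 board -94.84724009919464 -94.80683443095178
barL -0.1698 -0.0349
barR 0.079 -0.0349
caseTL -0.0755 -0.0131
caseTR -0.0131 -0.0127
nface0 0.0009 0.0325
nface1 0.0 0.0
ffacetop0 0.0644 0.0315
ffacetop1 0.0654 -0.0008
b0 0.0077 -0.0214
b1 0.064 -0.0181
b2 0.0033 0.0528
knob 0.0349 0.0224
gripback -0.0848 -0.1008
trigfront -0.0242 -0.0959
```

Emit:
arm_command(plan=[[0,-0.7,4,0,8.5],[0,-0.7,8,0,8.5],[0,-0.7,12,0,8.5],[0,-0.7,15,0,8.5],[0,-0.7,16.5,0,8.5],[0,-0.7,17.2,0,8.5],[0,-0.7,17.4,0,8],[0,-0.7,17.4,0,7.5]])

```text
time: 18.2
eef_pos: [0.5054, 0.0261, 0.0043]
tcp_rot: [-0.685, 0.729, -0.003, 0.005]
contact_force: [-0.7, -0.2, -0.4]
opening: 0.0748
```

Emit:
arm_command(plan=[[0,0,0.1,0,3],[0,0,0.1,0,3],[0,0,0.1,0,3],[0,0,0.1,0,3],[0,0,0.1,0,3],[0,0,0.1,0,3]])

```text
time: 18.8
eef_pos: [0.5067, 0.027, 0.0054]
tcp_rot: [-0.685, 0.729, -0.003, 0.006]
contact_force: [-2.0, 5.2, 6.5]
opening: 0.0378
```

```bash
python3 - <<'E'
from h import *
import pickle
s=ctrl.sense();print(s["time"],s["eef_pos"],s["opening"],s["contact_force"])
p=ctrl.camera("wrist"); cv2.imwrite("pics/o_w.png",p["img"]); pickle.dump(p,open("o_w.pkl","wb"))
E
```

```text
18.8 [0.50668819 0.02702734 0.00536673] 0.0378246271034905 [-1.99597359  5.24840233  6.54344017]
```

View pics/o_w.png

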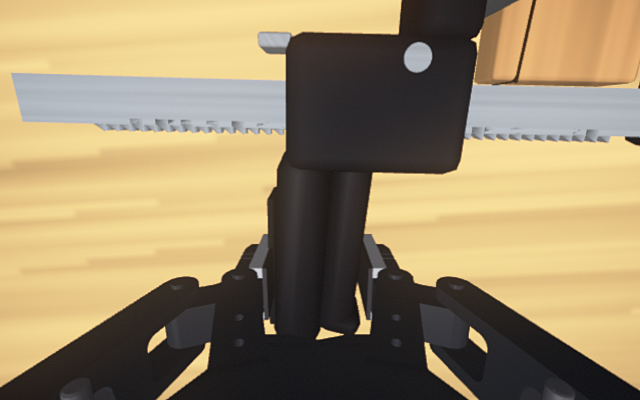

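```bash
python3 - <<'E'
from m import *
p=pickle.load(open("o_w.pkl","rb"))
P={"barL":(14,97,.021),"barcas":(500,85,.021),"bar2":(630,89,.021),"b0":(480,81,.018),"b1":(610,84,.018),"b0z":(480,81,.0),"b1z":(610,84,.0),"barTL":(14,74,.021),"caseL":(287,60,.034)}
W={k:back(p,v[:2],v[2])[0] for k,v in P.items()}
for k,w in W.items(): print(k,w.round(4))
d=(W["bar2"]-W["barcas"])[:2];print(np.degrees(np.arctan2(d[1],d[0])))
a=p["img"][0:160,420:640]; cv2.imwrite("pics/o_c.png",cv2.resize(a,None,fx=3.5,fy=3.5,interpolation=cv2.INTER_CUBIC))
E
```

```text
barL [0.5851 0.1389 0.021 ]
barcas [ 0.5778 -0.0478  0.021 ]
bar2 [ 0.573  -0.0968  0.021 ]
b0 [ 0.5799 -0.0416  0.018 ]
b1 [ 0.5755 -0.0917  0.018 ]
b0z [ 0.5811 -0.0504  0.    ]
b1z [ 0.5761 -0.1074  0.    ]
barTL [0.5933 0.1364 0.021 ]
caseL [0.5898 0.0315 0.034 ]
-95.52591696936243
```

View pics/o_c.png

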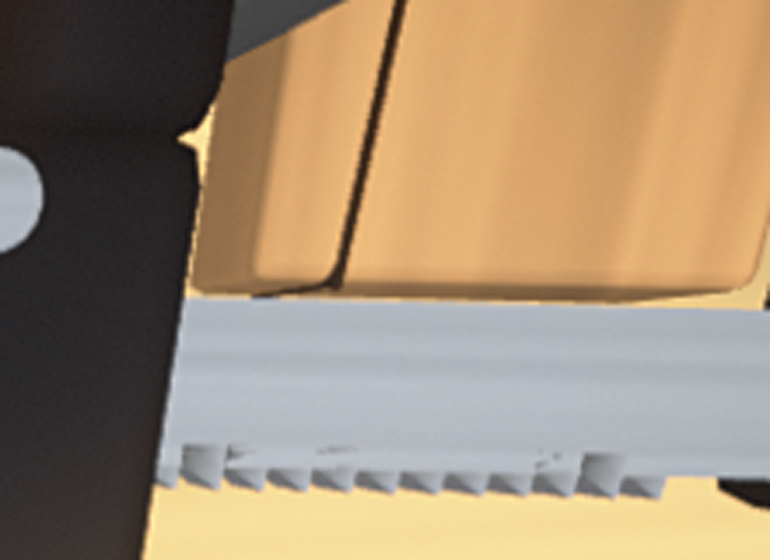

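The board's bar-side edge is only about 2 mm from the bar, because the clamp crept forward. I'll pull the clamp back by about 6 mm while it is squeezed.

Emit:
arm_command(plan=[[0,0.2,0,0,3],[0,0.4,0,0,3],[0,0.6,0,0,3],[0,0.7,0,0,3],[0,0.7,0,0,3],[0,0.7,0,0,3]])

```text
time: 19.45
eef_pos: [0.5006, 0.0272, 0.0059]
tcp_rot: [-0.685, 0.729, -0.004, 0.006]
contact_force: [3.2, -1.9, 2.3]
opening: 0.0364
```

Emit:
arm_command(plan=[[0,0,0,0,7.5],[0,0,0,0,7.5],[0,0,0,0,7.5],[0,0,0,0,7.5],[0,0,-4,0,8.5],[0,0,-8,0,8.5],[0,0,-12,0,8.5],[0,0,-16,0,8.5],[0,0,-17,0,8.5],[0,0,-17,0,8.5]])

```text
time: 20.45
eef_pos: [0.4992, 0.0268, 0.1782]
tcp_rot: [-0.685, 0.729, -0.006, 0.008]
contact_force: [-0.2, -0.1, -0.3]
opening: 0.0848
```

```bash
python3 - <<'E'
from h import *
import pickle
s=ctrl.sense();print(s["time"],s["eef_pos"],s["opening"],s["contact_force"])
p=ctrl.camera("wrist"); pickle.dump(p,open("q_w.pkl","wb"))
a=p["img"][0:225,170:515]; cv2.imwrite("pics/q_wc.png",cv2.resize(a,None,fx=2.3,fy=2.3,interpolation=cv2.INTER_CUBIC))
E
```

```text
20.45 [0.49917674 0.02678578 0.17817159] 0.08476286561356779 [-0.19605633 -0.1022233  -0.34111836]
```

View pics/q_wc.png

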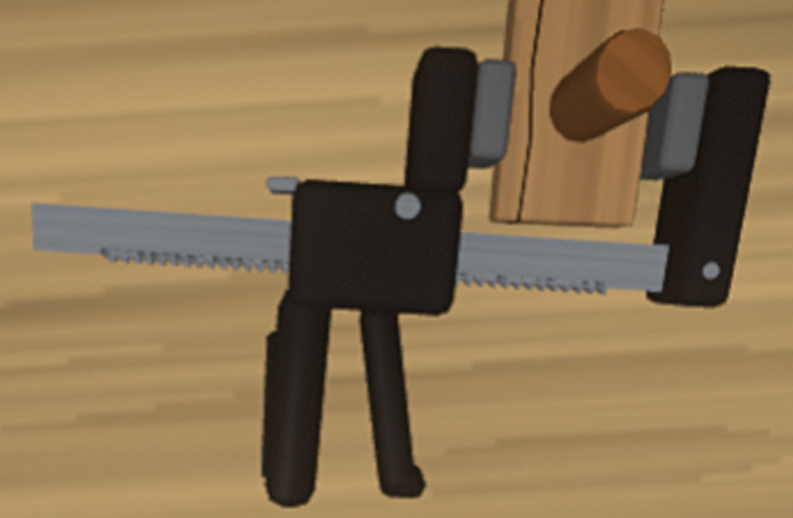

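```bash
cat >> m.py <<'E'
def rep(p,c,P):
    W={k:back(p,c(v[0],v[1]),v[2])[0] for k,v in P.items()}
    a=lambda i,j:np.degrees(np.arctan2(*(W[j]-W[i])[[1,0]]))
    print("bar",a("barL","barR"),"board",a("b0","b1"))
    th=np.radians(a("barL","barR"));X=np.array([np.cos(th),np.sin(th)]);Y=np.array([-X[1],X[0]])
    o=(W["caseTL"][:2]+W["caseTR"][:2])/2-Y*.024
    bc=(W["barL"][:2]-o)@Y
    for k in W: print(k,W[k][:2].round(4),((W[k][:2]-o)@X).round(4),((W[k][:2]-o)@Y).round(4))
    mid=((W["gripback"]+W["trigfront"])[:2]/2-o)@X
    g=o+X*mid+Y*(bc-.07); s=ctrl.sense(); print("grip",g,"tool",tool(s,[*g,.006]))
E
python3 - <<'E'
from m import *
p=pickle.load(open("q_w.pkl","rb"))
c=lambda x,y:[170+(x+.5)/2.3-.5,(y+.5)/2.3-.5]
rep(p,c,{"barL":(33,227,.021),"barR":(667,268,.021),"caseTL":(297,182,.034),"caseTR":(460,192,.034),"nface0":(514,62,.034),"nface1":(500,158,.034),"fface0":(672,75,.034),"fface1":(662,172,.034),"b0":(493,219,.018),"b1":(633,224,.018),"knob":(634,66,.074),"gripback":(267,400,.02),"trigfront":(407,400,.02)})
E
```

```text
bar -97.16202864353038 board -95.63736605879657
barL [0.587  0.1436] -0.1356 0.0018
barR [ 0.5553 -0.1085] 0.1185 0.0018
caseTL [0.5958 0.0367] -0.0307 0.0239
caseTR [ 0.5883 -0.0241] 0.0307 0.0241
nface0 [ 0.6313 -0.0444] 0.0455 0.0693
nface1 [ 0.5993 -0.0392] 0.0442 0.0369
fface0 [ 0.6233 -0.1013] 0.1028 0.0684
fface1 [ 0.5905 -0.0993] 0.1049 0.0356
b0 [ 0.5787 -0.0396] 0.0473 0.0165
b1 [ 0.5732 -0.0954] 0.1033 0.018
knob [ 0.6182 -0.0723] 0.0747 0.0597
gripback [0.5116 0.0568] -0.0401 -0.0621
trigfront [ 0.5079 -0.0023] 0.019 -0.0584
grip [0.50192204 0.02825222] tool [-0.09763405 -0.1326692  16.98730064]
```

Emit:
arm_command(plan=[[-0.1,-0.1,4,0,8.5],[-0.1,-0.1,8,0,8.5],[-0.1,-0.1,12,0,8.5],[-0.1,-0.1,15,0,8.5],[-0.1,-0.1,16.5,0,8.5],[-0.1,-0.1,17,0,8],[-0.1,-0.1,17,0,7.5],[-0.1,-0.1,17,0,7.5]])

```text
time: 21.3
eef_pos: [0.5017, 0.0283, 0.006]
tcp_rot: [-0.685, 0.729, -0.004, 0.007]
contact_force: [-0.1, -0.2, 0.5]
opening: 0.0747
```

Emit:
arm_command(plan=[[0,0.1,0,0,3],[0,0.2,0,0,3],[0,0.2,0,0,3],[0,0.2,0,0,3],[0,0.2,0,0,3],[0,0.2,0,0,3]])

```text
time: 21.9
eef_pos: [0.5009, 0.0295, 0.0082]
tcp_rot: [-0.685, 0.729, -0.004, 0.008]
contact_force: [-2.5, 5.2, 8.1]
opening: 0.0371
```

```bash
python3 - <<'E'
from h import *
import pickle
s=ctrl.sense();print(s["time"],s["eef_pos"],s["opening"],s["contact_force"])
p=ctrl.camera("wrist"); cv2.imwrite("pics/r_w.png",p["img"]); pickle.dump(p,open("r_w.pkl","wb"))
E
```

```text
21.9 [0.50094837 0.02946133 0.00822351] 0.03714710812425175 [-2.46672712  5.16152381  8.06556977]
```

View pics/r_w.png

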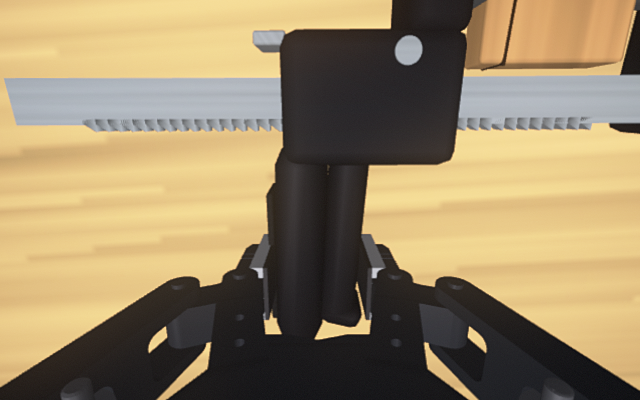

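```bash
python3 - <<'E'
from m import *
# tail->casing left edge at the bar top (casing edge z .034 or lower?) for each low picture
for f,u0,v0,u1,v1 in [("j_w",52,83,255,83),("k_w",64,97,277,90),("l_w",51,84,279,84),("o_w",13,74,287,80),("r_w",5,80,282,80)]:
    p=pickle.load(open(f+".pkl","rb"))
    a=back(p,[u0,v0],.021)[0];b=back(p,[u1,v1],.034)[0];print(f,np.linalg.norm((a-b)[:2]))
E
```

```text
j_w 0.08033933675654191
k_w 0.08537525256129705
l_w 0.09012765808035492
o_w 0.10514249178719073
r_w 0.10985284803008974
```

b reads about 39.5 mm while squeezed, so the pads have just touched. One more full stroke, staying in place.

Emit:
arm_command(plan=[[0,0,0.1,0,7.5],[0,0,0.1,0,7.5],[0,0,0.1,0,7.5],[0,0,0.1,0,7.5],[0,0,0.1,0,7.5]])

```text
time: 22.45
eef_pos: [0.5008, 0.0295, 0.0071]
tcp_rot: [-0.685, 0.729, -0.004, 0.008]
contact_force: [0.8, 0.1, -0.8]
opening: 0.0748
```

```bash
python3 - <<'E'
from h import *
import pickle
s=ctrl.sense();print(s["time"],s["eef_pos"],s["opening"],s["contact_force"])
p=ctrl.camera("wrist"); cv2.imwrite("pics/s_w.png",p["img"]); pickle.dump(p,open("s_w.pkl","wb"))
E
```

```text
22.45 [0.50080707 0.02947282 0.00710639] 0.07481946483884094 [ 0.83939109  0.0851494  -0.81383715]
```

View pics/s_w.png

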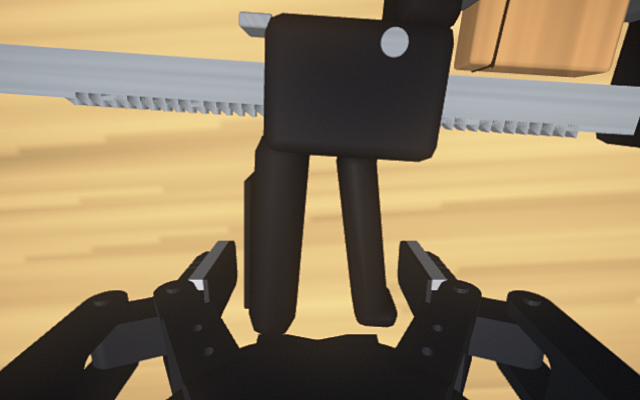

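The trigger is fully out and clear of both fingers. Squeeze.

Emit:
arm_command(plan=[[0,0,0,0,3],[0,0.1,0,0,3],[0,0.1,0,0,3],[0,0.1,0,0,3],[0,0.1,0,0,3],[0,0.1,0,0,3],[0,0.1,0,0,3]])

```text
time: 23.2
eef_pos: [0.5017, 0.0308, 0.0097]
tcp_rot: [-0.684, 0.729, -0.004, 0.01]
contact_force: [-3.5, 6.5, 12.8]
opening: 0.0368
```

```bash
python3 - <<'E'
from h import *
import pickle
s=ctrl.sense();print(s["time"],s["eef_pos"],s["opening"],s["contact_force"])
p=ctrl.camera("wrist"); cv2.imwrite("pics/t_w.png",p["img"]); pickle.dump(p,open("t_w.pkl","wb"))
p=ctrl.camera("scene"); pickle.dump(p,open("t_s.pkl","wb")); cv2.imwrite("pics/t_s.png",cv2.resize(p["img"][170:290,240:400],None,fx=5,fy=5,interpolation=cv2.INTER_CUBIC))
E
```

```text
23.2 [0.5017094  0.03084213 0.00965199] 0.036814761099173095 [-3.47682571  6.51916709 12.79635573]
```

View pics/t_w.png

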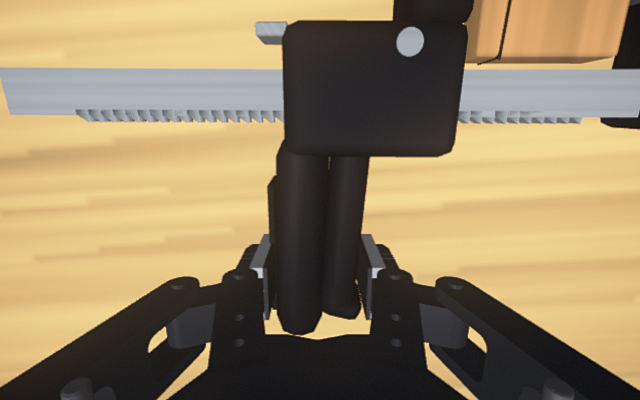

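View pics/t_s.png

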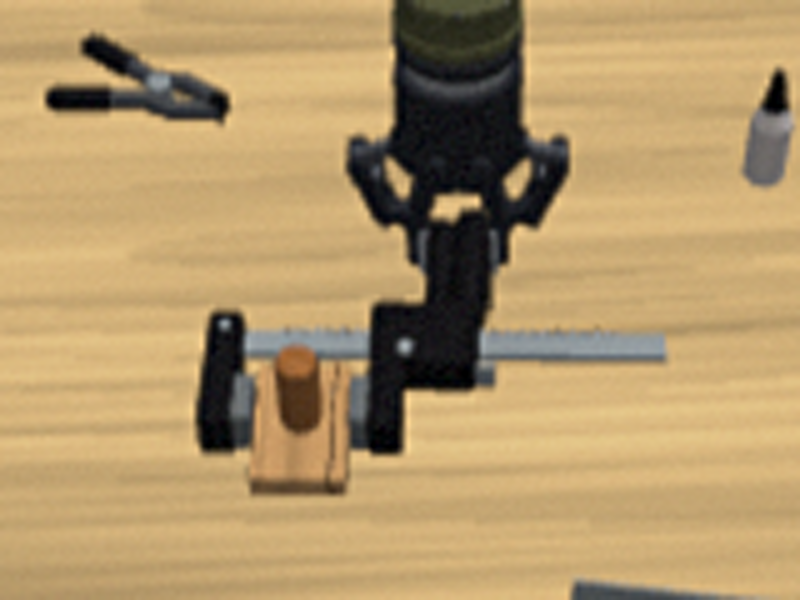

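```bash
python3 - <<'E'
from m import *
for f in ["r_w","t_w"]:
    p=pickle.load(open(f+".pkl","rb")); im=p["img"]
    # intensity profiles along the bar
    for v in (84,90,96):
        g=im[v].astype(int).sum(1)
        print(f,v,g[0:14].tolist(),g[276:294].tolist())
for f,u0,u1,v in [("r_w",5,282,84),("t_w",1,285,76)]:
    p=pickle.load(open(f+".pkl","rb"))
    a=back(p,[u0,v],.021)[0];b=back(p,[u1,v],.034)[0];print(f,np.linalg.norm((a-b)[:2]), a,b)
    o=p["img"][50:130,0:300]
    cv2.imwrite(f"pics/{f}_z.png",cv2.resize(o,None,fx=2.6,fy=2.6))
E
```

```text
r_w 84 [550, 554, 554, 554, 557, 543, 520, 518, 521, 517, 521, 522, 524, 520] [549, 551, 557, 564, 428, 182, 104, 124, 129, 132, 140, 133, 143, 136, 143, 139, 139, 142]
r_w 90 [563, 564, 563, 563, 565, 570, 573, 547, 536, 537, 537, 538, 541, 540] [545, 551, 555, 559, 457, 251, 116, 117, 128, 136, 128, 134, 139, 136, 141, 139, 141, 138]
r_w 96 [578, 579, 578, 574, 579, 578, 577, 580, 566, 526, 514, 518, 523, 517] [547, 543, 548, 550, 465, 277, 121, 114, 126, 127, 130, 128, 134, 138, 137, 139, 136, 137]
t_w 84 [543, 551, 510, 506, 509, 507, 508, 507, 508, 507, 510, 508, 508, 511] [520, 521, 519, 523, 528, 532, 436, 241, 114, 115, 124, 126, 127, 133, 138, 133, 135, 140]
t_w 90 [545, 545, 549, 541, 513, 514, 514, 513, 515, 518, 516, 515, 518, 516] [542, 543, 544, 545, 550, 552, 468, 274, 109, 112, 119, 125, 124, 131, 131, 137, 134, 136]
t_w 96 [564, 564, 568, 570, 574, 541, 524, 524, 532, 531, 531, 533, 531, 531] [537, 538, 538, 540, 542, 546, 495, 326, 126, 109, 122, 119, 130, 126, 131, 134, 140, 137]
r_w 0.11018243528459654 [0.58463342 0.14652071 0.021     ] [0.57668999 0.03662498 0.034     ]
t_w 0.11388112434576542 [0.58879188 0.15028313 0.021     ] [0.58016002 0.03672961 0.034     ]
```

View pics/t_w_z.png

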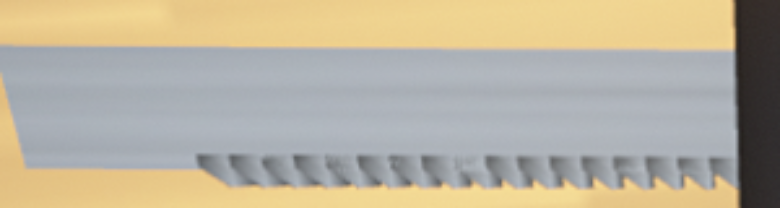

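```bash
python3 - <<'E'
from m import *
for f,(x0,x1,y0,y1) in {"e_s":(260,350,225,265),"t_s":(275,345,225,268)}.items():
    p=pickle.load(open(f+".pkl","rb"))
    o=p["img"][y0:y1,x0:x1]; cv2.imwrite(f"pics/{f}_z.png",cv2.resize(o,None,fx=9,fy=9,interpolation=cv2.INTER_CUBIC))
E
```

```text
(no output)
```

View pics/e_s_z.png

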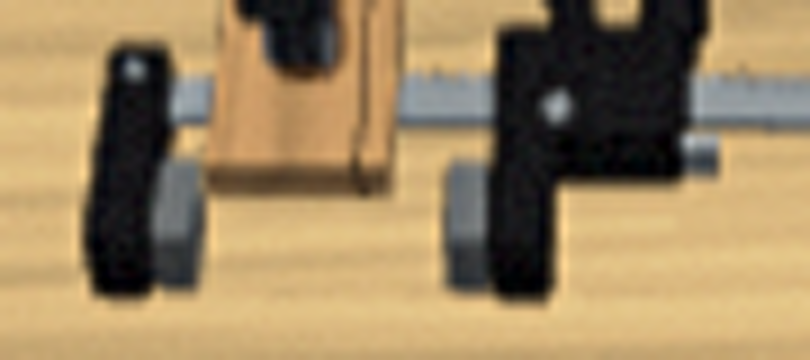

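View pics/t_s_z.png

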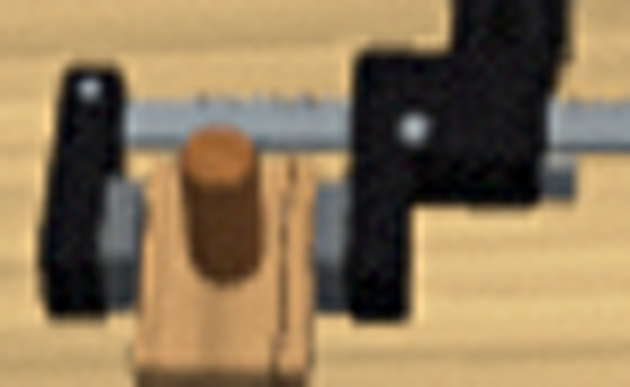

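```bash
python3 - <<'E'
from m import *
for f,(x0,y0),L in [("e_s",(260,225),[(133,68),(557,107),(160,210),(493,210)]),("t_s",(275,225),[(90,87),(414,128),(108,225),(350,225)])]:
    p=pickle.load(open(f+".pkl","rb"))
    W=np.array([back(p,[x0+(x+.5)/9-.5,y0+(y+.5)/9-.5],.036)[0] for x,y in L])
    print(f,np.linalg.norm(W[0]-W[1]),np.linalg.norm(W[2]-W[3]))
E
```

```text
e_s 0.14317784730242125 0.10740097406082125
t_s 0.10956748863921603 0.07773662168111141
```

Emit:
arm_command(plan=[[0,0,0.1,0,3],[0,0,0.1,0,3],[0,0,0.1,0,3],[0,0,0.1,0,3],[0,0,0.1,0,3]], grip_force=30)

```text
time: 23.8
eef_pos: [0.5019, 0.0311, 0.0097]
tcp_rot: [-0.684, 0.729, -0.004, 0.01]
contact_force: [-5.3, 1.0, 7.8]
opening: 0.0374
```

```bash
python3 - <<'E'
from m import *
s=ctrl.sense();print(s["time"],s["eef_pos"],s["opening"],s["contact_force"])
p=ctrl.camera("wrist"); cv2.imwrite("pics/u_w.png",p["img"])
for v in (70,76,84): g=p["img"][v].astype(int).sum(1); print(g[0:10].tolist(),g[278:292].tolist())
q=ctrl.camera("scene"); cv2.imwrite("pics/u_s.png",q["img"])
E
```

```text
23.8 [0.50190642 0.0311265  0.00974441] 0.03736133018124908 [-5.25571879  1.03917799  7.84646874]
[500, 502, 499, 503, 502, 497, 499, 499, 503, 500] [529, 529, 534, 540, 488, 317, 126, 107, 125, 130, 132, 132, 136, 139]
[545, 515, 509, 514, 512, 515, 513, 512, 513, 515] [536, 536, 535, 540, 548, 405, 135, 105, 122, 120, 131, 130, 134, 136]
[539, 544, 549, 509, 500, 504, 507, 506, 509, 507] [519, 518, 521, 525, 534, 412, 173, 104, 119, 124, 127, 129, 129, 129]
```

View pics/u_w.png

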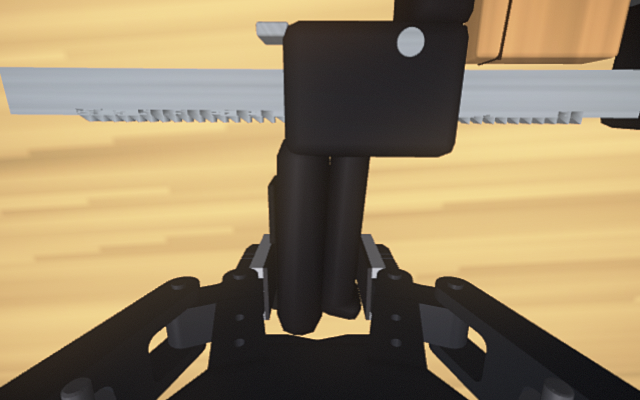

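View pics/u_s.png

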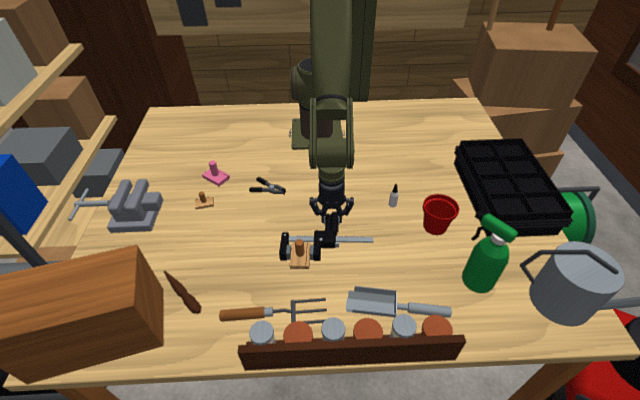

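It holds steady with the trigger in and nothing else disturbed. Handing in.

```bash
python3 -c "
from bench import ctrl
print(ctrl.close_job()); s=ctrl.sense(); print(s['time'],s['opening'])"
```

```text
the job is handed in; nothing more can be done
None
the job is handed in; nothing more can be done
```

The job is handed in at about 24 s. The tamper is clamped knob-up between the pads, and the arm is still squeezing the trigger at 30 N. No verdict was given.

- **Placing:** I stood the large wooden tamper between the open pads and let go of it. Then I pumped the trigger seven full strokes and kept the last one squeezed.
- **Correction:** The loose clamp crept towards the board and turned about 4°. After the fifth stroke the board was only about 2 mm from the bar, so I pulled the clamp back about 6 mm. That left a gap of about 6 mm, before the pads closed.
- **Pad squash:** The bar travelled 33.6 mm, and the wrist and scene cameras agree on that. From a start of about 10 mm it is now at about 43.6 mm, so each pad is squashed about 2.8 mm, give or take 0.5 mm. I did not do an eighth stroke, as it would have come close to 5 mm.
- **Final state:** The opening is 37 mm, so the trigger is in. The force at the wrist is about 10 N. In the last pictures the clamp and tamper look flat on the bench and the other things look where they were.
- **Measurements that disagreed:** Two rougher readings of the open clamp did not match the 10 mm start. An early pad gap gave about 13 mm, which would mean about 4.3 mm squash, still in range. A jaw-edge reading from the coarse scene picture gave about 5 mm, which would mean only about 0.3 mm squash. I trusted neither: the same jaw-edge reading on the closed jaws gives about 3.1 mm squash.

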